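Refit the knob of a bread warmer and switch it off

ROBOT

A 6-joint arm with a two-finger parallel gripper is mounted at the origin on the work surface. World frame = base frame: x ahead of the robot, y to its left, z up, the work surface at z = 0. Lengths are in m, angles in degrees, forces in N, time in s.
With the tool pointing down it reaches from about 0.375 to 0.9 m from the base axis. Payload 3.1 kg.
Tool frame: the origin (TCP) lies at the very end of the fingers, on their centre line; the grasp point (between the pads) lies 19 mm behind it; z points along the fingers, y is the direction in which the jaws open and shut (so a half turn about z gives the same grasp; the last joint's range is limited). The gripper opens to 87 mm and grips with 3 to 60 N. Pads are 19 mm wide; open, the fingers measure 117 mm over their backs; the gripper's body (75 mm by 190 mm) begins 51 mm behind the grasp point.
Start: joints at [65.403, 30.224, 82.088, -0, 67.689, -10.227], TCP at [0.155, 0.605, 0.223] pointing down, gripper open.
Joint ranges: [-176.69, 176.69], [-43.24, 126.21], [12.49, 139.97], [-82, 262], [0, 151.66], [-163.58, 163.58]. Speed limits (degrees/s): [159.86, 159.86, 180, 180, 180, 180].

INTERFACE

Orientations are given as a 3x3 rotation matrix whose columns are the frame's x, y, z axes.
In Python, from cell import r, fingers, inverse_kinematics, grab_frame, camera_info, workorder gives the robot as it stands. The module is installed in compiled form; this text tells all that it offers. Calls block until the motion is done:
- r.move_pose(position, orientation): joint-space move of the TCP to a pose.
- r.move_linear(position, rotation=None, vel=0.15, until_force=None): straight line of the TCP; rotation=None keeps the orientation; vel is the mean speed in m/s. With until_force (N) it stops when the force on the tool has changed by that much, and returns True; else False.
- r.move_j(angles): joint-space move.
- fingers.open_jaws() and fingers.clamp(grasp_force=None): open the fingers fully, or close them until they stop; grasp_force is the grip in N (None keeps the last).
- r.pause(seconds).
- inverse_kinematics(position, orientation): joint angles nearest the present ones, or None.
- r.read_state(): the state.
- grab_frame(name): name is "scene" or "side" or "wrist"; returns (picture, depth): 384x512x3 uint8, red, green, blue; 384x512 float32, m along the optical axis (not along the pixel's ray), 0 where there is no reading.
- camera_info(name): a dict with "vfov" (degrees; the focal length in pixels is half the picture's height over the tangent of half this angle, whatever the lens; pixels are square), "cx", "cy" (the principal point, pixels), "R" (3x3) and "t" (3): a world point X has camera coordinates R X + t. Camera axes: x right, y down, z forward; pixel columns grow to the right and rows downward; lengths in m; the calibration is good to about 2 mm. The wrist camera is an equidistant fisheye: a pixel r from the principal point sees the ray r / f radians off the axis. A picture is of the moment at which its call begins: read the wrist's pose just before it. camera_info takes no time and is no camera call; for the wrist camera it gives the pose at the moment of the call.
A pose or a line that the arm cannot do raises r.MotionError and nothing moves.
- workorder.close_job(): hands the job in, once; it reports no verdict.
The state is a dict: "clock": time; "joint_positions": joint angles; "joint_velocities": joint speeds; "tau": joint torques, N m; "ee_pos": TCP position; "tool_rot": TCP orientation; "ft_force": force on the tool from outside, world axes, zero at the start; "wrist_torque": the same for the moment, N m; "width": finger opening in m.
Only numpy, scipy, OpenCV 4.12 (cv2) and the standard library are available. Lean on these libraries where they do the work, as an engineer would, in place of code of your own. Each camera call takes 0.05 s, during which the arm holds its last target.

TASK

A control knob has come off the bread warmer on the bakery counter while that zone was still on. Pick the knob up, set it on the bare shaft and turn it there under light pressure until its flat meets the shaft's flat and it drops on, then press it fully home until it snaps, and only then turn it anticlockwise to the red off mark and let go. Be gentle, never pressing or wrenching the knob on the shaft with more than about 20 N, and leave the other knob, the bread rolls and the jam jar as they are.

Things in the scene. Friction and masses are not known exactly. Their poses are not given: they have to be found in the camera images.
- knob_center (a point): Centre, half-way up (19 mm above its underside), of the loose black knob lying underside down on the counter: a 54 mm round skirt, 9 mm high, carrying a straight grip bar 18 mm wide and 50 mm long with flat upright sides; in all 38 mm high, 50 to 80 g. The bar runs along this frame's x axis; the white pointer line on it points to +x; z is up.
- knob_pointer (a point): Pointer end of the loose knob's grip bar: 25 mm from knob_center along the knob's +x axis.
- knob_bore (a point): Mouth of the knob's bore, middle of its underside, same axes. Bore, 18 mm deep: a countersink 4 mm deep, 17 mm wide at the mouth; round, 10.5 mm, to 6 mm deep; from there D-shaped, its flat on the pointer (+x) side, 2 mm from the axis. A spring clip in the flat resists with 3 to 12 N from 7 mm depth on, until at about 15 mm it snaps and draws the knob on to a hard stop at 18 mm: home.
- shaft_top (a point): Centre of the top end of the bare steel D-shaft, the left of the warmer's two as the robot sees them. It has the warmer's axes and does NOT turn with the shaft: x points from the robot's side towards the glass, z up. Shaft: 10 mm diameter, flat 1.5 mm from the axis, top edge chamfered 0.6 mm, standing 20 mm out of the deck. With the knob home, knob_center is 1 mm above this point.
- off_mark (a point): Red off mark on the deck, 36 mm from the bare shaft's axis towards the glass. At off, against a stop, the shaft's flat and so a fitted knob's pointer face this mark; from there the shaft turns clockwise seen from above, with a drag of 0.03 N m. It was left on: its flat now stands 28 to 130 degrees clockwise of off; where exactly is not measured, so it must be felt or seen.
- warmer: The bread warmer, fixed: a metal box 300 mm deep (its x), 320 mm wide and 55 mm high with a black glass top; origin under its centre, z up. The control deck is the 95 mm strip along its edge nearest the robot, flush with the glass.
- other_knob (a point): Centre, half-way up, of a second knob of the same shape, fitted 150 mm to the right of the bare shaft and turned to its off mark. Leave it alone.
- other_dial (a joint): Angle of that fitted knob in rad: 0 is off, growing clockwise. Leave it alone.
- roll_a_center (a point): Centre of a bread roll, 80 mm across and 50 mm high, on the glass behind the bare shaft. Leave it alone.
- roll_b_center (a point): Centre of a dark bread roll of the same size, on the glass behind the fitted knob. Leave it alone.
- jar_center (a point): Centre of a jam jar with a red lid, 64 mm across and 95 mm high, on the counter on the side of the warmer where the loose knob is not. Leave it alone.
Things that resemble listed ones, but are neither listed nor needed, are in the scene too. Leave any green look-alike of the part that bears knob_center alone.

How it is judged:
By the outcome, as a careful person would: the job done as asked, in the order asked, and still so for the second after the job is handed in, with the robot touching nothing.
It also fails if it takes over 72 s, if anything falls off the work surface, if the arm or the gripper's body presses on something with over 40 N, if the wrist force passes 120 N, or if a joint passes its speed limit or range.

## Working session

There is one attempt and no reset: what is moved stays moved. The work goes in short steps, each a Python script; the robot and the scene stay as the last script left them, time stands still between calls to the robot, and variables do not carry over. Pictures are saved under pics/ and viewed, and the job is handed in when it is done.

```bash
mkdir -p pics; ls
python3 - <<'E'
from cell import r, grab_frame, camera_info
import cv2,numpy as np
print(r.read_state())
for n in ["scene","side","wrist"]:
    print(n,camera_info(n))
    p,d=grab_frame(n)
    cv2.imwrite(f"pics/{n}0.png",p[:,:,::-1]); np.savez(f"pics/{n}0.npz",p=p,d=d)
E
```

```text
pics
{'clock': 0.0, 'joint_positions': array([ 6.54018867e+01,  3.02794777e+01,  8.21574755e+01, -1.51237149e-03,
        6.76889098e+01, -1.02286242e+01]), 'joint_velocities': array([ 0.0200155 , -0.05018924, -0.1081107 , -0.05571106, -0.09409141,
       -0.06172029]), 'tau': array([-1.84423741e-03, -4.40039241e+01, -1.76590419e+01,  6.30018348e-02,
        5.80154860e-02, -1.72903806e-04]), 'ee_pos': array([0.15478693, 0.60476158, 0.22156011]), 'tool_rot': array([[-9.68717785e-01,  2.48163368e-01, -8.92183566e-04],
       [ 2.48164702e-01,  9.68715774e-01, -2.00753345e-03],
       [ 3.66076030e-04, -2.16614183e-03, -9.99997587e-01]]), 'ft_force': array([-0.11498837, -0.09924518, -0.49606241]), 'wrist_torque': array([-0.01003557,  0.00716536, -0.00610925]), 'width': 0.08663679095393063}
scene {'vfov': 43.32806723854089, 'cx': 260.1205065887844, 'cy': 190.0200693692149, 'R': array([[-0.86567895,  0.50053452,  0.00807146],
       [ 0.4101255 ,  0.71837676, -0.56190026],
       [-0.28704883, -0.48311492, -0.82716561]]), 't': array([ 0.48374414, -0.21472031,  1.6867331 ])}
side {'vfov': 54.05711172400349, 'cx': 248.45217697869072, 'cy': 194.22363875693114, 'R': array([[ 0.97296826, -0.23031841, -0.01691732],
       [-0.15966631, -0.61795673, -0.76982865],
       [ 0.16685154,  0.75171996, -0.63802638]]), 't': array([-0.53146379,  0.1728277 ,  0.85217756])}
wrist {'vfov': 65.70646984690485, 'cx': 250.5610998263086, 'cy': 189.94210812615614, 'R': array([[ 0.24823459,  0.96869818, -0.00185293],
       [ 0.94005764, -0.2404327 ,  0.24183415],
       [ 0.2338188 , -0.06177346, -0.97031583]]), 't': array([-0.62458133, -0.0280925 ,  0.38945439])}
```

View pics/scene0.png

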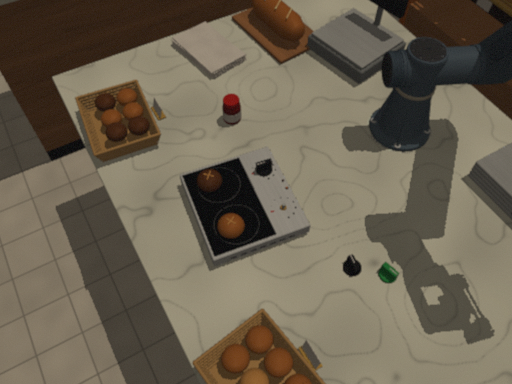

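View pics/side0.png

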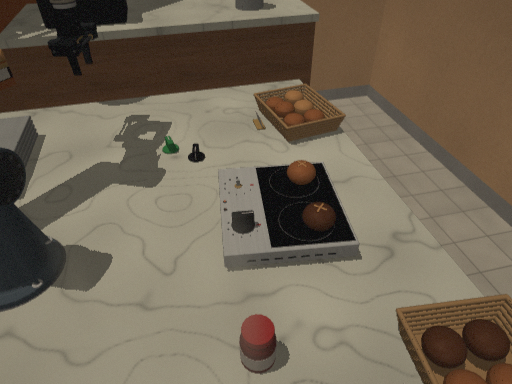

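View pics/wrist0.png

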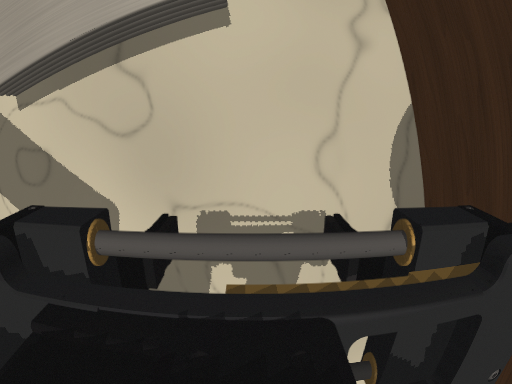

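The scene view shows the loose knob at (352,266), the green look-alike at (388,272), the bare shaft near (283,208) and the fitted knob at (263,167). In the side view the knob is at (196,153) and the shaft at (238,184). I'll enlarge these areas next.

```bash
cat > h.py <<'E'
import numpy as np, cv2
from cell import r, fingers, inverse_kinematics, grab_frame, camera_info, workorder
H,W=384,512
def f_of(c): return H/2/np.tan(np.radians(c['vfov'])/2)
def ray(c,u,v,fish=False):
    f=f_of(c); x=(u-c['cx'])/f; y=(v-c['cy'])/f
    if fish:
        th=np.hypot(x,y); s=np.sin(th)/th if th>1e-9 else 1.
        d=np.array([x*s,y*s,np.cos(th)])
    else: d=np.array([x,y,1.])
    R=np.array(c['R']); return -R.T@np.array(c['t']), R.T@d
def onplane(c,u,v,z,fish=False):
    o,d=ray(c,u,v,fish); return o+d*(z-o[2])/d[2]
def proj(c,X,fish=False):
    p=np.array(c['R'])@np.array(X)+c['t']; f=f_of(c)
    if fish:
        rho=np.hypot(p[0],p[1]); th=np.arctan2(rho,p[2]); return c['cx']+f*th*p[0]/rho, c['cy']+f*th*p[1]/rho
    return c['cx']+f*p[0]/p[2], c['cy']+f*p[1]/p[2]
def tri(rays):
    A=np.zeros((3,3));b=np.zeros(3)
    for o,d in rays:
        d=d/np.linalg.norm(d);P=np.eye(3)-np.outer(d,d);A+=P;b+=P@o
    X=np.linalg.solve(A,b); return X,[np.linalg.norm((np.eye(3)-np.outer(d,d)/(d@d))@(X-o)) for o,d in rays]
E
python3 - <<'E'
import cv2,numpy as np
def crop(n,u,v,w,h,s):
    p=np.load(f'pics/{n}0.npz')['p']; return cv2.resize(p[v:v+h,u:u+w,::-1],None,fx=s,fy=s,interpolation=cv2.INTER_CUBIC)
a=crop('scene',240,145,80,70,5); b=crop('scene',330,245,80,50,5); 
cv2.imwrite('pics/c1.png',np.vstack([a,b]))
a=crop('side',210,160,80,70,5); b=crop('side',155,125,80,50,5); 
cv2.imwrite('pics/c2.png',np.vstack([a,b]))
E
```

```text
(no output)
```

View pics/c1.png

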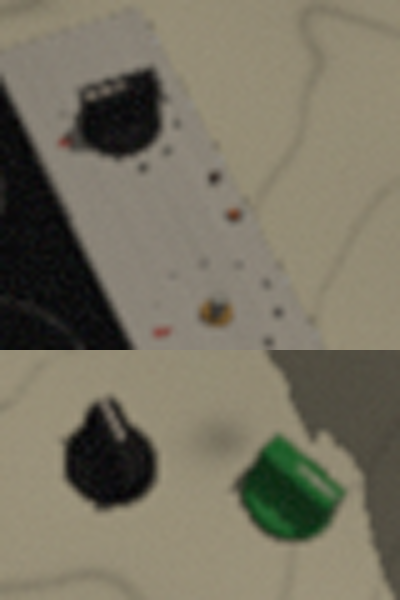

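View pics/c2.png

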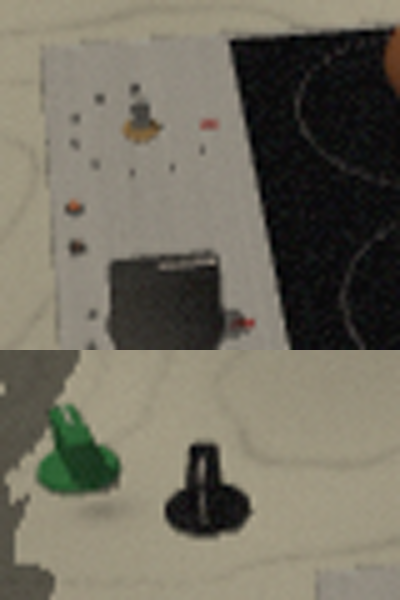

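Run:
```python
from h import *
np.set_printoptions(precision=4,suppress=True)
S=camera_info('scene');D=camera_info('side');Wc=camera_info('wrist')
for c in (S,D,Wc): print('cam',-np.array(c['R']).T@c['t'], 'axis',np.array(c['R'])[2])
def both(n,a,b):
    X,e=tri([ray(S,*a),ray(D,*b)]);print(n,X,e)
both('off',(272.4,211.2),(251.6,184.8))
both('off2',(253.2,173.4),(259.4,224.6))
both('shafttop',(283.2,205.5),(237.8,180.5))
s=lambda x,y:(330+x/5,245+(y-350)/5); d=lambda x,y:(155+x/5,125+(y-350)/5)
both('skirt',s(110,465),d(208,507))
for p in [(104,400),(122,437)]: print('Sline',onplane(S,*s(*p),.038))
for p in [(204,455),(204,520),(203,443)]: print('Dline',onplane(D,*d(*p),.038))
T=r.read_state();R=T['tool_rot'];print('cam in tool',R.T@(-np.array(Wc['R']).T@Wc['t']-T['ee_pos']), R.T@np.array(Wc['R'])[2])
for n,u,v in (('scene',283,207),('scene',260,175),('scene',290,215)):
    pass
```

```text
cam [0.991  0.727  1.2707] axis [-0.287  -0.4831 -0.8272]
cam [ 0.4025 -0.6562  0.6678] axis [ 0.1669  0.7517 -0.638 ]
cam [0.0904 0.6224 0.3836] axis [ 0.2339 -0.0615 -0.9703]
off [0.5777 0.1007 0.0564] [np.float64(0.0017901398273504705), np.float64(0.0017901398273506247)]
off2 [ 0.5594 -0.048   0.0559] [np.float64(0.0025687150428178734), np.float64(0.0025687150428178054)]
shafttop [0.544  0.1078 0.0716] [np.float64(0.0004838021574219082), np.float64(0.00048380215742191196)]
skirt [0.4594 0.3506 0.0036] [np.float64(0.0013354216010500537), np.float64(0.0013354216010503031)]
Sline [0.4517 0.3267 0.038 ]
Sline [0.4565 0.3504 0.038 ]
Dline [0.4625 0.356  0.038 ]
Dline [0.4535 0.2844 0.038 ]
Dline [0.4637 0.3702 0.038 ]
cam in tool [ 0.0668  0.0006 -0.1618] [-0.2422  0.      0.9702]
```

Run:
```python
from h import *
np.set_printoptions(precision=4,suppress=True)
S=camera_info('scene');D=camera_info('side')
g=lambda n:np.load(f'pics/{n}0.npz')
for n,c in (('scene',S),('side',D)):
    p=g(n)['p'].astype(int); d=g(n)['d']
    m=(p[...,1]>p[...,0]+25)&(p[...,1]>p[...,2]+15)
    v,u=np.nonzero(m); print(n,m.sum(),u.min(),u.max(),v.min(),v.max())
    X=[]
    for a,b in zip(u,v):
        if d[b,a]>0:
            o,q=ray(c,a,b); X.append(o+q*d[b,a])
    X=np.array(X); print('green',X.min(0),X.max(0),np.median(X,0))
# wrist look
k=np.radians(-100); a=k+np.pi
def rot(a): return np.array([[np.cos(a),np.sin(a),0],[np.sin(a),-np.cos(a),0],[0,0,-1.]])
K=np.array([.4585,.3506,0]); 
R=rot(a); pos=K-R[:,0]*0.055; pos[2]=.13
print(pos,inverse_kinematics(pos,R))
r.move_pose(pos,R)
c=camera_info('wrist');st=r.read_state();p,d=grab_frame('wrist'); np.savez('pics/w1.npz',p=p,d=d,R=c['R'],t=c['t']);cv2.imwrite('pics/w1.png',p[:,:,::-1]);print(st['clock'],st['ee_pos'],proj(c,[K[0],K[1],.02],True))
```

```text
scene 230 379 398 262 282
green [0.3706 0.391  0.0019] [0.4064 0.4421 0.0431] [0.3897 0.4176 0.0242]
side 158 163 178 136 152
green [ 0.3592  0.3886 -0.0001] [0.4083 0.4498 0.0405] [0.382  0.4037 0.0164]
[0.4489 0.2964 0.13  ] [21.5292 31.1344 99.594  -0.     49.2716 31.5292]
1.7583 [0.4487 0.2973 0.1303] (np.float64(252.08430469548605), np.float64(130.73133151271153))
```

View pics/w1.png

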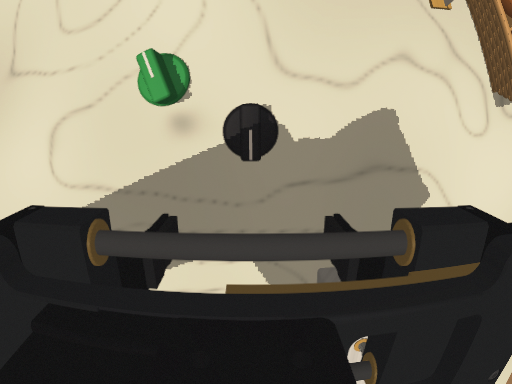

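The wrist view shows the loose knob at (250,131), its white line running down to (251,158), so its pointer faces the robot side as assumed. The green one is at (163,80), clear of the fingers. I'll measure the knob more exactly.

```bash
cat >> h.py <<'E'
def rot(a): return np.array([[np.cos(a),np.sin(a),0],[np.sin(a),-np.cos(a),0],[0,0,-1.]])
def snap(name):
    c=camera_info('wrist'); st=r.read_state(); p,d=grab_frame('wrist')
    np.savez(f'pics/{name}.npz',p=p,d=d,R=c['R'],t=c['t']); cv2.imwrite(f'pics/{name}.png',p[:,:,::-1]); return c,st,p,d
E
python3 - <<'E'
from h import *
np.set_printoptions(precision=4,suppress=True)
z=np.load('pics/w1.npz');p=z['p'];d=z['d'];c=camera_info('wrist');c['R']=z['R'];c['t']=z['t']
x0,y0,x1,y1=215,90,285,170
sub=p[y0:y1,x0:x1]; g=sub.max(2)
cv2.imwrite('pics/w1c.png',cv2.resize(sub[:,:,::-1],None,fx=8,fy=7,interpolation=cv2.INTER_CUBIC))
m=(g<60).astype(np.uint8); n,l,s,ce=cv2.connectedComponentsWithStats(m); i=1+np.argmax(s[1:,4]); print(s[i],ce[i])
cn,_=cv2.findContours((l==i).astype(np.uint8),0,2); cn=max(cn,key=cv2.contourArea)
(cx,cy),rad=cv2.minEnclosingCircle(cn);print('circ',cx+x0,cy+y0,rad)
# skirt rim points: upper half contour, cast to z=9mm
C=cn[:,0]+[x0,y0]
P=np.array([onplane(c,u,v,.007,True) for u,v in C if v<150])
A=np.c_[2*P[:,:2],np.ones(len(P))];q=np.linalg.lstsq(A,(P[:,:2]**2).sum(1),rcond=None)[0];print('centre',q[:2],'rad',np.sqrt(q[2]+q[:2]@q[:2]))
w=(g>120)&(sub.astype(int).ptp(2)<40) if hasattr(np.ndarray,'ptp') else (g>120)&(np.ptp(sub.astype(int),axis=2)<40)
yy,xx=np.nonzero(cv2.morphologyEx((l==i).astype(np.uint8),cv2.MORPH_CLOSE,np.ones((9,9)))*(g>60))
sel=(abs(xx+x0-251)<6)&(yy+y0>122)&(yy+y0<162);print(np.c_[xx+x0,yy+y0,g[yy,xx]][sel])
Q=np.array([onplane(c,u,v,.038,True)[:2] for u,v in zip(xx[sel]+x0,yy[sel]+y0)])
vx=cv2.fitLine(Q.astype(np.float32),2,0,.01,.01).ravel();print(vx,np.degrees(np.arctan2(vx[1],vx[0])))
print(Q.min(0),Q.max(0))
E
```

```text
[   9   14   54   57 2283] [35.2979 40.5918]
circ 250.5 132.0 28.987165451049805
centre [0.4573 0.3522] rad 0.02375182563113937Traceback (most recent call last):
  File "<stdin>", line 14, in <module>
AttributeError: `ptp` was removed from the ndarray class in NumPy 2.0. Use np.ptp(arr, ...) instead.
```

View pics/w1c.png

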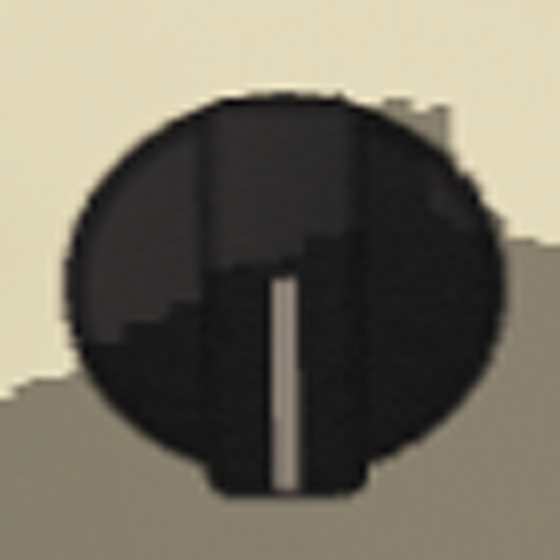

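Run:
```python
from h import *
np.set_printoptions(precision=4,suppress=True)
z=np.load('pics/w1.npz');c=camera_info('wrist');c['R']=z['R'];c['t']=z['t']
x=np.array([np.cos(np.radians(-100)),np.sin(np.radians(-100)),0]);y=np.array([-x[1],x[0],0])
f=lambda n,u,v,h:(lambda P:print(n,P,'along',P@x,'lat',P@y))(onplane(c,u,v,h,True))
f('rimback',250.5,103.3,.009);f('barend',250.8,160.7,.038);f('linestart',250.4,129.3,.038);f('lineend',250.8,160,.038)
f('rimL',223.1,131,.009);f('rimR',277.9,131,.009);f('barL',215+207/8,150,.038);f('barR',215+365/8,150,.038)
f('rimL0',223.1,131,.0);f('rimR0',277.9,131,.0);f('rimback0',250.5,103.3,.0)
print(z['d'][131,240:262:4])
```

```text
rimback [0.4615 0.3761 0.009 ] along -0.4505445986949225 lat 0.3891861709312435
barend [0.453  0.3261 0.038 ] along -0.3998151873321525 lat 0.38948730254178404
linestart [0.4573 0.3529 0.038 ] along -0.4269085191740972 lat 0.38910610104802895
lineend [0.4531 0.3267 0.038 ] along -0.4004260410872584 lat 0.38948635230933
rimL [0.4314 0.3548 0.009 ] along -0.4242709114342505 lat 0.36320534852495334
rimR [0.4826 0.3458 0.009 ] along -0.4243403749009555 lat 0.4152450122017994
barL [0.4462 0.3367 0.038 ] along -0.40911214524644735 lat 0.3809620779424485
barR [0.4629 0.3338 0.038 ] along -0.4091348940367008 lat 0.39789902249438935
rimL0 [0.4305 0.3545 0.    ] along -0.4238695862060212 lat 0.36238762592155427
rimR0 [0.4834 0.3452 0.    ] along -0.4239412577262575 lat 0.4160814881087468
rimback0 [0.4616 0.3765 0.    ] along -0.4509784420911064 lat 0.3891943075799131
[0.2519 0.2504 0.2503 0.2493 0.2511 0.2514]
```

Knob centre is about (0.457, 0.351) with yaw about -99.5°. Next I look at the bare shaft from above while the hand is empty.

Run:
```python
from h import *
np.set_printoptions(precision=4,suppress=True)
R=rot(np.radians(80)); K=np.array([.543,.1065,0])
pos=K-R[:,0]*0.055; pos[2]=.15
r.move_pose(pos,R); pos[2]=.11; r.move_linear(pos,R)
c,st,p,d=snap('w2'); print(st['clock'],st['ee_pos'],st['ft_force'])
u,v=map(int,proj(c,[K[0],K[1],.075],True)); print(u,v)
x0,y0=max(u-60,0),max(v-60,0)
cv2.imwrite('pics/w2c.png',cv2.resize(p[y0:y0+120,x0:x0+120,::-1],None,fx=5,fy=5,interpolation=cv2.INTER_CUBIC));print(x0,y0)
```

```text
3.2417 [0.5328 0.0536 0.1096] [-0.1116  0.8089  0.03  ]
253 136
193 76
```

View pics/w2c.png

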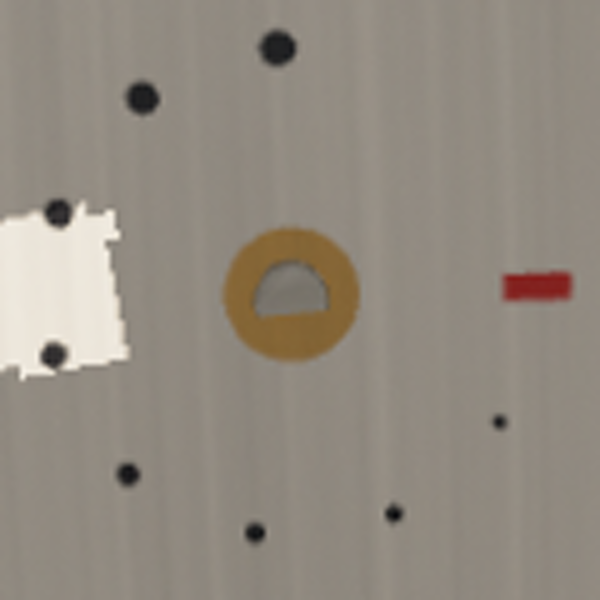

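View pics/w2.png

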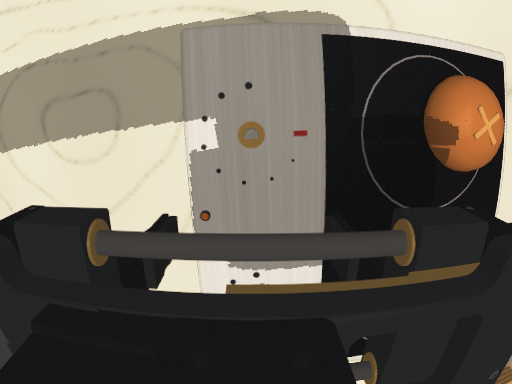

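The shaft top is at about (251,134): its flat faces image-down, roughly 90° clockwise of the red mark at (300,133). I'll compute the numbers.

Run:
```python
from h import *
np.set_printoptions(precision=4,suppress=True)
z=np.load('pics/w2.npz');p=z['p'];c=camera_info('wrist');c['R']=z['R'];c['t']=z['t']
f=lambda u,v,h:onplane(c,u,v,h,True)
hsv=cv2.cvtColor(p,cv2.COLOR_RGB2HSV); 
red=((p[...,0]>110)&(p[...,1]<60)).astype(np.uint8); red[:, :285]=0;red[:,320:]=0
v,u=np.nonzero(red[100:160]);off=f(u.mean(),v.mean()+100,.055);print('off',u.mean(),v.mean()+100,off)
br=((hsv[...,0]<25)&(hsv[...,1]>110)).astype(np.uint8); br[:110]=0;br[160:]=0;br[:,:230]=0;br[:,275:]=0
cn,_=cv2.findContours(br,0,2);cn=max(cn,key=cv2.contourArea);e=cv2.fitEllipse(cn);print('collar',e)
for h in(.055,.058): print('collar axis',f(*e[0],h))
inner=np.zeros_like(br);cv2.drawContours(inner,[cn],-1,1,-1); inner[br>0]=0
inner=cv2.morphologyEx(inner,cv2.MORPH_OPEN,np.ones((3,3)))
cn2,_=cv2.findContours(inner,0,2);cn2=max(cn2,key=cv2.contourArea);print(cv2.boundingRect(cn2))
# from crop pts
g=lambda x,y:(193+x/5-.4,76+y/5-.4)
P=[f(*g(*q),.075) for q in [(254,317),(327,311),(291,261),(253,298),(329,297)]]
for q in P:print(q)
dd=P[1]-P[0]; n=np.array([dd[1],-dd[0]]);print('flat normal',np.degrees(np.arctan2(n[1],n[0])),'chord',np.linalg.norm(dd))
```

```text
off 299.8333333333333 132.5925925925926 [0.5768 0.1024 0.055 ]
collar ((250.79661560058594, 134.3876190185547), (25.367856979370117, 25.772050857543945), 63.22291946411133)
collar axis [0.5412 0.1069 0.055 ]
collar axis [0.5412 0.1071 0.058 ]
(244, 128, 15, 11)
[0.536  0.1059 0.075 ]
[0.5457 0.105  0.075 ]
[0.5421 0.1123 0.075 ]
[0.5363 0.1084 0.075 ]
[0.5462 0.1068 0.075 ]
flat normal -95.15013724379088 chord 0.009658417218153316
```

Shaft axis ≈ (0.5414, 0.1072), off direction -7.2°, flat ≈ -95°, so about 88° clockwise of off. Now I grasp the knob.

Run:
```python
from h import *
np.set_printoptions(precision=4,suppress=True)
x=np.array([np.cos(np.radians(-100)),np.sin(np.radians(-100)),0]);y=np.array([-x[1],x[0],0])
K=-.4245*x+.3893*y
R=rot(np.radians(80.5))
r.move_linear([*r.read_state()['ee_pos'][:2],.15],vel=.2)
r.move_pose([K[0],K[1],.10],R)
print('hit',r.move_linear([K[0],K[1],.0115],R,vel=.1,until_force=6))
st=r.read_state();print(st['clock'],st['ee_pos'],st['ft_force'])
fingers.clamp(40);r.pause(.3)
st=r.read_state();print(st['clock'],st['ee_pos'],st['ft_force'],st['width'])
r.move_linear([K[0],K[1],.16],R,vel=.15)
st=r.read_state();print(st['clock'],st['ee_pos'],st['ft_force'],st['width'])
for n in('side','scene'):
    p,d=grab_frame(n);cv2.imwrite(f'pics/{n}3.png',p[:,:,::-1])
    u,v=map(int,proj(camera_info(n),[K[0],K[1],.16]));print(u,v)
    cv2.imwrite(f'pics/{n}3c.png',cv2.resize(p[max(v-50,0):v+50,u-60:u+60,::-1],None,fx=5,fy=5,interpolation=cv2.INTER_CUBIC))
```

```text
hit False
5.8583 [0.4576 0.3507 0.012 ] [ 0.8069 -0.91    0.3186]
7.2833 [0.4571 0.3504 0.0115] [-0.0235  0.1764 -0.7242] 0.017589810139388255
8.425 [0.4564 0.3501 0.1592] [ 0.1608 -0.3624 -0.1612] 0.01767657929065663
189 111
362 241
```

View pics/side3c.png

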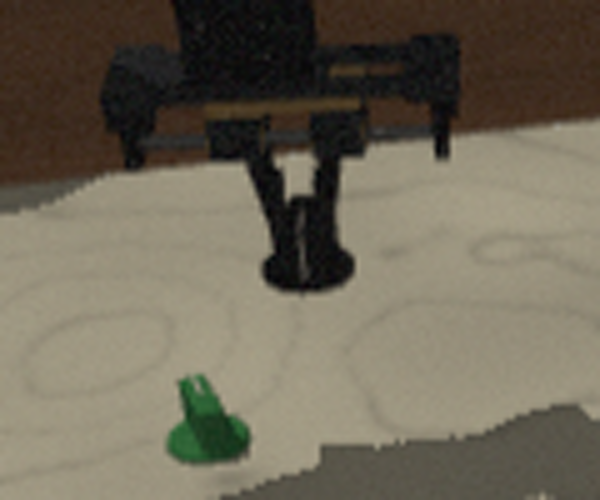

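The knob is held level and the opening reads 17.6 mm. Next I set it on the shaft about 25° off the flat.

```bash
cat >> h.py <<'E'
AX=np.array([.5414,.1072])
def show(t=''):
    s=r.read_state(); a=np.degrees(np.arctan2(s['tool_rot'][1,0],s['tool_rot'][0,0]))
    print(t,'t%.2f'%s['clock'],'pos',np.round(s['ee_pos']*1000,1),'k%.1f'%(a-180),'F',np.round(s['ft_force'],1),'M',np.round(s['wrist_torque'],2),'w%.1f'%(s['width']*1e3)); return s
E
python3 - <<'E'
from h import *
R=rot(np.radians(110))
r.move_pose([*AX,.14],R); show('above')
r.move_linear([*AX,.093],R,vel=.08); r.pause(.2); show('near')
h=r.move_linear([*AX,.074],R,vel=.015,until_force=4); show(f'contact {h}'); r.pause(.2); show()
E
```

```text
above t9.53 pos [541.1 107.7 139.7] k-70.0 F [ 0.2  0.5 -0.4] M [-0.06 -0.    0.03] w17.5
near t10.47 pos [541.9 107.2  93.6] k-70.0 F [-0.5  0.4 -0.8] M [-0.11  0.05 -0.03] w17.4
contact True t11.36 pos [541.8 106.7  78.7] k-70.0 F [ 0.8 -1.9 -0.7] M [-0.47 -0.17 -0.03] w17.3
 t11.56 pos [541.8 106.7  78.7] k-70.0 F [ 1.4 -2.8  0.2] M [-0.53 -0.31 -0.04] w17.5
```

Depth is around 7 mm, but there is a side load (y -2.8 N). I'll centre before turning.

Run:
```python
from h import *
R=rot(np.radians(110))
s=r.read_state(); p=s['ee_pos'].copy()
p=np.array([AX[0],AX[1],.0797]); r.move_linear(p,R,vel=.02); r.pause(.15); show('up1')
for dx,dy in [(0,-.0005),(.0003,-.0010),(.0006,-.0015)]:
    r.move_linear(p+[dx,dy,0],R,vel=.02); r.pause(.2); show(f'{dx},{dy}')
```

```text
up1 t11.96 pos [541.5 107.4  79.8] k-70.0 F [ 0.5 -1.   1.4] M [-0.14 -0.17  0.02] w17.8
0,-0.0005 t12.41 pos [541.5 106.8  79.7] k-70.0 F [1.4 1.1 1.1] M [-0.02 -0.16  0.02] w17.7
0.0003,-0.001 t12.86 pos [541.5 106.5  79.6] k-70.0 F [ 1.5  2.4 -0.3] M [ 0.4  -0.24 -0.01] w17.6
0.0006,-0.0015 t13.31 pos [541.6 106.2  79.6] k-70.0 F [0.9 4.9 0.7] M [ 0.9  -0.07  0.  ] w17.3
```

```bash
sed -i 's/^AX=.*/AX=np.array([.5415,.1070])/' h.py
python3 - <<'E'
from h import *
R=rot(np.radians(110))
r.move_linear([*AX,.0805],R,vel=.02); r.pause(.2); show('0')
for z in [.0795,.079,.0785,.078,.0775,.077,.0765]:
    r.move_linear([*AX,z],R,vel=.01); r.pause(.15); s=show(f'{z}')
    if s['ft_force'][2]>3.5 or np.hypot(*s['ft_force'][:2])>5: break
E
```

```text
0 t13.76 pos [541.5 106.7  80.5] k-70.0 F [ 0.4  0.9 -0.9] M [ 0.02 -0.13 -0.02] w17.9
0.0795 t14.16 pos [541.5 106.7  79.5] k-70.0 F [-0.2 -0.8  0. ] M [-0.23 -0.14 -0.02] w17.6
0.079 t14.56 pos [541.6 106.8  79.1] k-70.0 F [-0.1 -1.6  1.4] M [-0.37 -0.1  -0.03] w17.9
0.0785 t14.96 pos [541.7 106.8  78.6] k-70.0 F [ 0.8 -2.8  3.3] M [-0.62 -0.08  0.01] w17.6
0.078 t15.36 pos [541.8 106.7  77.9] k-70.0 F [ 2.1 -5.3  1.8] M [-0.88 -0.26 -0.02] w17.9
```

Contact with the step is at z≈79.3 mm. I'll hold a light press and turn clockwise towards the flat.

Run:
```python
from h import *
z=.0785
r.move_linear([*AX,z],rot(np.radians(110)),vel=.02)
for k in [-74,-78,-82,-86,-89,-92,-95]:
    r.move_linear([*AX,z],rot(np.radians(k+180)),vel=.02); r.pause(.12); s=show(f'{k}')
    if np.linalg.norm(s['ft_force'])>9: break
```

```text
-74 t15.97 pos [541.6 107.   78.4] k-73.9 F [ 1.4 -4.7 -1.2] M [-0.92 -0.41 -0.05] w17.6
-78 t16.34 pos [541.6 107.1  78.5] k-77.9 F [ 1.8 -3.8 -0.1] M [-0.78 -0.35 -0.01] w17.4
-82 t16.71 pos [541.6 107.1  78.6] k-81.9 F [ 1.9 -3.2 -0.9] M [-0.56 -0.38  0.06] w17.5
-86 t17.07 pos [541.6 107.2  78.6] k-85.9 F [ 1.1 -2.6  0.7] M [-0.43 -0.38 -0.03] w17.7
-89 t17.44 pos [541.7 107.2  78.6] k-88.9 F [ 1.9 -1.1  0.9] M [-0.27 -0.4  -0.  ] w17.5
-92 t17.81 pos [541.7 107.1  78.6] k-91.9 F [ 3.9 -0.5  0.5] M [-0.12 -0.47 -0.02] w17.6
-95 t18.18 pos [541.7 107.1  78.6] k-94.9 F [ 3.1 -0.2  1.3] M [-0.06 -0.57  0.04] w17.6
```

The moment fell away near -90°, which suggests the flats have met. I check by lowering gently, with a small sideways correction.

Run:
```python
from h import *
A=AX+[.0005,0]; R=rot(np.radians(85))
r.move_linear([*A,.0785],R,vel=.02); r.pause(.2); show('shift')
for z in [.078,.0775,.077,.0765,.076,.0755]:
    r.move_linear([*A,z],R,vel=.01); r.pause(.12); s=show(f'{z}')
    if np.linalg.norm(s['ft_force'])>9: break
```

```text
shift t18.62 pos [541.8 107.   78.5] k-95.0 F [ 2.6 -0.   0.6] M [-0.06 -0.36 -0.  ] w17.2
0.078 t18.99 pos [541.8 106.9  78. ] k-95.0 F [ 1.8 -0.4  1.3] M [-0.21 -0.28  0.01] w18.0
0.0775 t19.36 pos [541.9 106.9  77.5] k-95.0 F [ 1.4 -2.2  1.3] M [-0.39 -0.22  0.  ] w17.6
0.077 t19.73 pos [541.9 106.9  77. ] k-95.0 F [ 1.  -2.   3.4] M [-0.51 -0.18 -0.03] w18.1
0.0765 t20.09 pos [541.9 106.8  76.5] k-95.0 F [ 1.3 -2.9  3.3] M [-0.7  -0.06  0.04] w17.8
0.076 t20.46 pos [541.9 106.8  75.6] k-95.0 F [ 0.9 -3.9 -1.2] M [-0.79 -0.27  0.05] w17.4
0.0755 t20.82 pos [541.9 106.9  75.3] k-95.0 F [ 1.8 -4.2 -1.4] M [-0.89 -0.26 -0.  ] w17.6
```

```bash
cat >> h.py <<'E'
def crops(tag,X,w=40,s=7):
    im=[]
    for n in('side','scene'):
        p,d=grab_frame(n); np.savez(f'pics/{n}_{tag}.npz',p=p,d=d); u,v=map(int,proj(camera_info(n),X)); print(n,u-w,v-w)
        im.append(cv2.resize(p[v-w:v+w,u-w:u+w,::-1],None,fx=390/2/w,fy=390/2/w,interpolation=cv2.INTER_CUBIC))
    cv2.imwrite(f'pics/{tag}.png',np.hstack(im))
E
python3 - <<'E'
from h import *
crops('f4',[*AX,.075],30)
E
```

```text
side 206 149
scene 253 174
```

View pics/f4.png

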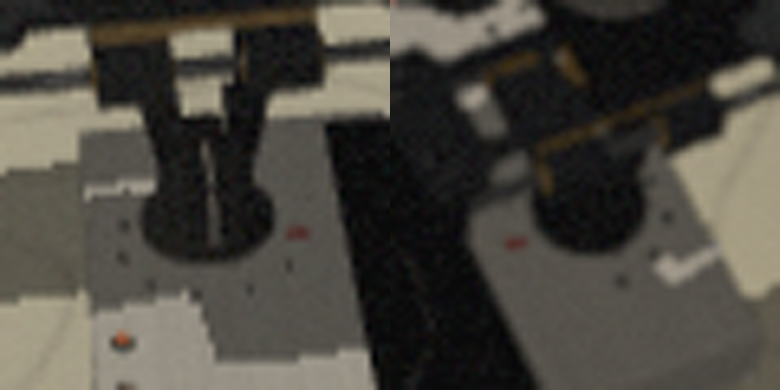

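```bash
cat >> h.py <<'E'
def rimrow(tag):
    p=np.load(f'pics/side_{tag}.npz')['p'].max(2).astype(float)
    col=p[180:200,235:242].mean(1); print(np.round(col).astype(int))
    c=camera_info('side')
    for z in (.057,.0605,.064,.067):
        pts=np.array([proj(c,[AX[0]+.027*np.cos(t),AX[1]+.027*np.sin(t),z]) for t in np.linspace(0,6.28,200)]); print(z,pts[:,1].max())
E
python3 - <<'E'
from h import *
rimrow('f4')
E
```

```text
[ 34  34  35  35  33  35  36  29  27  56  83  85  86  83  80  90 103 102
 105 111]
0.057 191.72921786636525
0.0605 190.67106395443466
0.064 189.60799417289138
0.067 188.69285285324247
```

Run:
```python
from h import *
c=camera_info('side')
p=np.load('pics/side0.npz')['p'].astype(int); m=(p[...,0]>p[...,1]+35)[180:190,246:257]; v,u=np.nonzero(m);w=(p[...,0]-p[...,1])[180:190,246:257][m];print('seen off',(u*w).sum()/w.sum()+246,(v*w).sum()/w.sum()+180,'pred',proj(c,[.5768,.1024,.055]))
p=np.load('pics/side_f4.npz')['p'].astype(int)
q=(p[...,0]-p[...,1]).clip(15)[178:195,245:262]-15; v,u=np.nonzero(q>8);print('now',u.mean()+245,v.mean()+178)
# brass collar
```

```text
seen off 251.0272373540856 184.4513618677043 pred (np.float64(250.43951474613655), np.float64(184.76544307001097))
now 251.2 184.6
```

Run:
```python
from h import *
A=AX+[.0005,-.0007]; R=rot(np.radians(85))
r.move_linear([*A,.0755],R,vel=.02); r.pause(.2); show('shift')
for z in np.arange(.0745,.0665,-.0007):
    r.move_linear([*A,z],R,vel=.012,until_force=8); r.pause(.08); s=show(f'{z:.4f}')
    if np.linalg.norm(s['ft_force'])>13: break
```

```text
shift t21.38 pos [541.9 106.7  75.4] k-95.0 F [ 2.  -0.7 -3.5] M [-0.29 -0.29 -0.  ] w17.5
0.0745 t21.71 pos [542.1 106.6  74.7] k-95.0 F [1.6 0.7 1.2] M [-0.09 -0.23  0.02] w18.2
0.0738 t22.04 pos [542.1 106.5  74.1] k-95.0 F [0.1 1.5 2.8] M [ 0.1  -0.13  0.02] w17.8
0.0731 t22.38 pos [542.1 106.5  73.2] k-95.0 F [1.  1.6 3.5] M [ 0.25 -0.12 -0.02] w17.3
0.0724 t22.71 pos [542.1 106.5  72.4] k-95.0 F [1.4 2.4 4.2] M [ 0.39 -0.17 -0.01] w17.7
0.0717 t23.04 pos [542.  106.5  71.4] k-95.0 F [1.9 3.8 0.4] M [ 0.51 -0.32  0.  ] w17.6
0.0710 t23.38 pos [542.  106.5  70.8] k-95.0 F [ 2.3  4.9 -1.6] M [ 0.66 -0.41 -0.01] w17.7
0.0703 t23.71 pos [542.  106.4  70.2] k-95.0 F [1.7 4.  0.1] M [ 0.77 -0.31  0.02] w17.8
0.0696 t24.04 pos [542.  106.5  69.6] k-95.0 F [2.5 4.3 2. ] M [ 0.78 -0.32 -0.  ] w17.5
0.0689 t24.38 pos [542.  106.5  69. ] k-95.0 F [2.3 5.3 1.4] M [ 0.75 -0.36  0.02] w17.3
0.0682 t24.71 pos [542.1 106.5  68.4] k-95.0 F [1.  5.6 2. ] M [ 0.76 -0.35  0.02] w17.7
0.0675 t25.04 pos [542.1 106.5  68.3] k-95.0 F [0.3 4.8 5.5] M [ 0.74 -0.16  0.02] w17.6
0.0668 t25.38 pos [542.1 106.5  68.2] k-95.0 F [ 1.1  4.5 11. ] M [ 0.76  0.09 -0.07] w17.6
```

It snapped at z≈71.4 mm and met the hard stop at 68.3 mm, with a press of about 11 N. I unload it, then turn anticlockwise with small force corrections.

Run:
```python
from h import *
A=AX+[.0006,-.0003]; z=.0683
r.move_linear([*A,z],rot(np.radians(85)),vel=.02); r.pause(.15); s=show('unload')
ks=list(np.arange(-90,-14,5))+[-12,-10]
for k in ks:
    f=s['ft_force'][:2]; A=A+np.clip(f*5e-5,-.0002,.0002)
    r.move_linear([*A,z],rot(np.radians(k+180)),vel=.03); r.pause(.08); s=show(f'{k}')
    if np.linalg.norm(s['ft_force'])>13 or abs(s['wrist_torque'][2])>.25: break
print(A)
crops('f5',[*AX,.075],30)
```

```text
unload t25.77 pos [542.  106.6  68.4] k-95.0 F [1.6 2.3 3.3] M [ 0.44 -0.18  0.02] w17.7
-90 t26.11 pos [542.1 106.6  68.4] k-90.1 F [0.8 2.  5.3] M [ 0.23 -0.05  0.05] w17.5
-85 t26.44 pos [542.1 106.6  68.3] k-85.1 F [0.9 1.2 4.3] M [ 0.05 -0.09  0.03] w17.6
-80 t26.77 pos [542.  106.6  68.3] k-80.1 F [0.9 1.5 6.4] M [-0.   -0.05 -0.01] w17.8
-75 t27.11 pos [542.  106.6  68.3] k-75.1 F [0.5 0.6 6. ] M [-0.1  -0.   -0.02] w17.4
-70 t27.44 pos [541.9 106.6  68.3] k-70.1 F [ 1.3 -0.4  5. ] M [-0.12 -0.    0.  ] w17.7
-65 t27.77 pos [541.9 106.6  68.3] k-65.1 F [-0.   0.4  5.9] M [-0.1   0.03 -0.03] w17.7
-60 t28.11 pos [541.8 106.5  68.3] k-60.1 F [-0.5 -0.9  4.3] M [-0.12  0.    0.01] w17.7
-55 t28.44 pos [541.8 106.5  68.3] k-55.1 F [-0.1 -0.4  5.2] M [-0.1   0.03 -0.02] w17.5
-50 t28.77 pos [541.7 106.5  68.3] k-50.1 F [-0.2 -1.7  5.4] M [-0.07  0.03 -0.07] w17.4
-45 t29.11 pos [541.7 106.5  68.3] k-45.1 F [0.2 0.1 6.3] M [-0.1   0.07 -0.02] w17.7
-40 t29.44 pos [541.7 106.5  68.3] k-40.1 F [-0.7  0.3  6.3] M [-0.02  0.08 -0.  ] w17.6
-35 t29.77 pos [541.7 106.4  68.3] k-35.1 F [-0.2 -0.1  5.7] M [-0.04  0.03  0.05] w17.6
-30 t30.11 pos [541.6 106.4  68.3] k-30.1 F [-0.5 -0.3  6.6] M [-0.15  0.02  0.03] w17.4
-25 t30.44 pos [541.6 106.3  68.3] k-25.1 F [ 0.  -0.6  4.9] M [-0.07  0.07 -0.02] w17.6
-20 t30.77 pos [541.6 106.3  68.3] k-20.1 F [ 0.1 -1.4  6. ] M [-0.1   0.1  -0.09] w18.1
-15 t31.11 pos [541.6 106.2  68.3] k-15.1 F [-0.4 -0.9  5.9] M [-0.14  0.07 -0.06] w17.7
-12 t31.44 pos [541.6 106.2  68.3] k-12.1 F [-1.  -0.2  4.9] M [-0.1   0.06 -0.03] w17.7
-10 t31.77 pos [541.6 106.2  68.3] k-10.1 F [-0.5 -0.6  6.1] M [-0.05  0.02 -0.  ] w17.8
[0.54223513 0.10677521]
side 206 149
scene 253 174
```

View pics/f5.png

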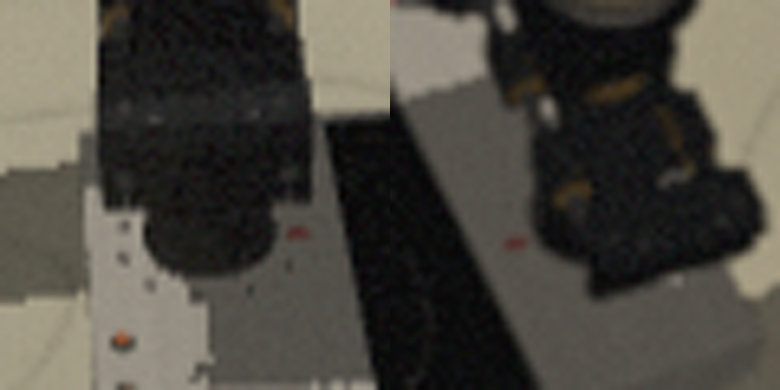

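Run:
```python
from h import *
A=np.array([.54222,.10677]); z=.0685
for k in [-9,-8,-7,-6.3,-5.6,-4.9,-4.2]:
    r.move_linear([*A,z],rot(np.radians(k+180)),vel=.03); r.pause(.1)
    m=[]
    for _ in range(6): m.append(r.read_state()['wrist_torque'][2]); r.pause(.02)
    s=show(f'{k} Mz {np.mean(m):.3f}')
    if abs(np.mean(m))>.13: break
```

```text
-9 Mz -0.009 t32.33 pos [541.6 106.3  68.3] k-9.0 F [-0.7 -3.4  5.5] M [-0.58  0.21 -0.03] w17.5
-8 Mz -0.032 t32.77 pos [541.6 106.3  68.3] k-8.0 F [-1.9 -5.7  5. ] M [-0.88  0.33 -0.01] w17.5
-7 Mz -0.001 t33.23 pos [541.6 106.3  68.3] k-7.0 F [-1.7 -4.8  4.8] M [-0.86  0.31 -0.07] w17.5
-6.3 Mz -0.035 t33.67 pos [541.6 106.3  68.3] k-6.3 F [-1.7 -5.   5.2] M [-0.89  0.33 -0.02] w17.4
-5.6 Mz -0.030 t34.12 pos [541.6 106.3  68.3] k-5.6 F [-2.2 -5.2  4.2] M [-0.87  0.35 -0.02] w17.8
-4.9 Mz -0.046 t34.58 pos [541.6 106.3  68.3] k-4.9 F [-1.7 -5.6  4.8] M [-0.92  0.29 -0.03] w17.7
-4.2 Mz -0.018 t35.02 pos [541.6 106.3  68.4] k-4.2 F [-2.3 -4.5  4.3] M [-0.93  0.33  0.07] w17.7
```

No stop felt yet; the bore has about ±6° of play on the shaft, so I go on gently, relieving the side load.

Run:
```python
from h import *
A=np.array([.54205,.10632]); z=.0687
for k in [-4,-3.3,-2.6,-1.9,-1.2,-.5,.2,.9,1.6]:
    r.move_linear([*A,z],rot(np.radians(k+180)),vel=.03); r.pause(.1)
    m=[]
    for _ in range(6): m.append(r.read_state()['wrist_torque'][2]); r.pause(.02)
    s=show(f'{k} Mz {np.mean(m):.3f}')
    A=A+np.clip(s['ft_force'][:2]*3e-5,-.0001,.0001)
    if abs(np.mean(m))>.12: break
```

```text
-4 Mz -0.040 t35.48 pos [541.6 106.2  68.4] k-4.0 F [-2.  -3.2  0.7] M [-0.74  0.26 -0.05] w17.6
-3.3 Mz -0.026 t35.92 pos [541.6 106.3  68.4] k-3.3 F [-1.9 -3.5 -1.9] M [-0.68  0.31 -0.03] w17.5
-2.6 Mz -0.031 t36.38 pos [541.7 106.2  68.5] k-2.6 F [-2.1 -4.  -3.2] M [-0.53  0.36  0.02] w17.9
-1.9 Mz -0.011 t36.83 pos [541.6 106.2  68.5] k-1.9 F [-0.6 -1.3 -5.1] M [-0.31  0.36 -0.05] w17.6
-1.2 Mz -0.010 t37.27 pos [541.6 106.1  68.6] k-1.2 F [-2.3 -1.4 -5.9] M [-0.13  0.38 -0.01] w17.3
-0.5 Mz -0.012 t37.73 pos [541.6 106.1  68.7] k-0.5 F [-2.5  0.2 -5.8] M [ 0.08  0.32 -0.05] w17.6
0.2 Mz -0.027 t38.17 pos [541.6 106.1  68.7] k-359.8 F [-2.1  1.1 -7.2] M [ 0.16  0.3  -0.08] w17.7
0.9 Mz -0.010 t38.62 pos [541.6 106.   68.7] k-359.1 F [-2.   2.1 -6.7] M [ 0.24  0.34 -0.07] w17.7
1.6 Mz -0.032 t39.08 pos [541.7 106.   68.7] k-358.4 F [-1.5  0.5 -6.9] M [0.2  0.35 0.02] w18.0
```

Run:
```python
from h import *
A=np.array([.5418,.1063]); z=.0684
for k in [1.6,2.4,3.2]:
    r.move_linear([*A,z],rot(np.radians(k+180)),vel=.03); r.pause(.1)
    m=[]
    for _ in range(8): m.append(r.read_state()['wrist_torque'][2]); r.pause(.02)
    s=show(f'{k} Mz {np.mean(m):.3f}')
    if abs(np.mean(m))>.12: break
crops('f6',[*AX,.075],30)
c,st,p,d=snap('w6')
```

```text
1.6 Mz -0.022 t39.56 pos [541.7 106.1  68.6] k-358.4 F [-3.2 -0.8 -1.5] M [-0.17  0.66 -0.03] w17.8
2.4 Mz -0.021 t40.04 pos [541.7 106.2  68.6] k-357.6 F [-3.6 -1.7  0.6] M [-0.36  0.86 -0.04] w17.4
3.2 Mz -0.016 t40.52 pos [541.7 106.2  68.5] k-356.8 F [-4.3 -2.2  2.5] M [-0.38  0.85 -0.05] w17.7
side 206 149
scene 253 174
```

View pics/f6.png

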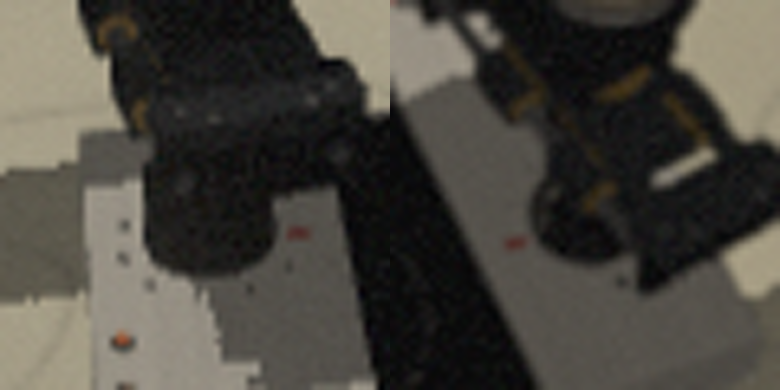

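View pics/w6.png

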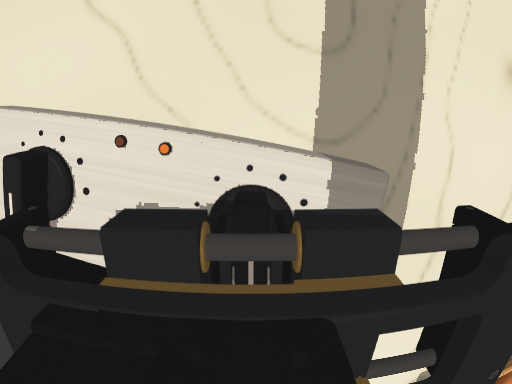

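The torque never rose clearly, yet the commanded angle is already past the off direction. I let go here and look.

Run:
```python
from h import *
fingers.open_jaws(); r.pause(.2); show('open')
s=r.read_state(); R=rot(np.radians(183.2))
p=s['ee_pos'].copy(); 
r.move_linear([p[0],p[1],.15],vel=.15)
R=rot(np.radians(80)); pos=np.array([*AX,.15])-R[:,0]*.055
r.move_pose(pos,R); r.pause(.1)
c,st,p,d=snap('w7'); show()
u,v=map(int,proj(c,[*AX,.094],True));x0,y0=u-60,v-60;print(x0,y0)
cv2.imwrite('pics/w7c.png',cv2.resize(p[y0:y0+120,x0:x0+120,::-1],None,fx=5,fy=5,interpolation=cv2.INTER_CUBIC))
```

```text
open t42.18 pos [541.8 106.3  68.4] k-356.8 F [-0.1 -0.5 -0. ] M [ 0.01  0.03 -0.02] w86.8
 t44.52 pos [531.9  53.  149.8] k-100.0 F [ 0.5  0.1 -0.1] M [-0.06  0.04 -0.09] w86.8
192 72
```

View pics/w7c.png

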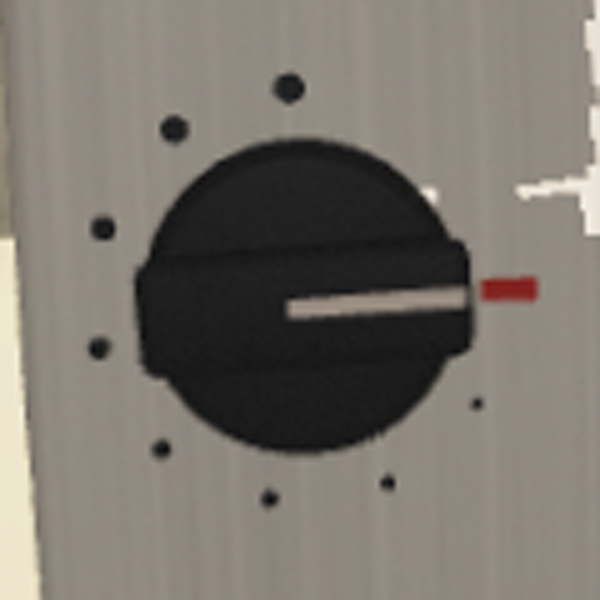

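The knob is seated and its pointer now faces the red mark at about (294,130). I'll compute the angle and height.

Run:
```python
from h import *
np.set_printoptions(precision=4,suppress=True)
z=np.load('pics/w7.npz');c=camera_info('wrist');c['R']=z['R'];c['t']=z['t']
g=lambda x,y:(192+x/5-.4,72+y/5-.4)
f=lambda q,h:onplane(c,*g(*q),h,True)
a,b=f((288,310),.095),f((465,296),.095);d=b-a;print(a,b,'line',np.degrees(np.arctan2(d[1],d[0])))
for e in [((150,265),(460,241)),((150,376),(465,348))]:
    a,b=f(e[0],.095),f(e[1],.095);d=b-a;print('edge',np.degrees(np.arctan2(d[1],d[0])))
o=f((510,289),.055);print('off',o,'dir',np.degrees(np.arctan2(o[1]-AX[1],o[0]-AX[0])))
D=z['d'];print(D[125:135:3,245:262:4])
o_,dd=ray(c,*g(330,340),True);
u,v=map(int,g(330,340));P=-np.array(c['R']).T@c['t'];q=dd/ (np.array(c['R'])[2]@dd);print('top pt',P+q*D[v,u])
u,v=map(int,g(300,200));_,dd=ray(c,u,v,True);q=dd/(np.array(c['R'])[2]@dd);print('skirt pt',P+q*D[v,u])
u,v=map(int,g(100,290));_,dd=ray(c,u,v,True);q=dd/(np.array(c['R'])[2]@dd);print('deck pt',P+q*D[v,u])
```

```text
[0.5393 0.107  0.095 ] [0.565  0.1047 0.095 ] line -5.018328574031558
edge -5.447456275909101
edge -4.803690987124054
off [0.5772 0.1022 0.055 ] dir -7.697221086536715
[[0.2117 0.2124 0.2112 0.2114 0.2125]
 [0.2126 0.2119 0.2127 0.2131 0.2129]
 [0.2131 0.2139 0.2127 0.2127 0.2125]
 [0.2132 0.2135 0.2125 0.2134 0.213 ]]
top pt [0.5445 0.1016 0.0946]
skirt pt [0.5436 0.1236 0.0661]
deck pt [0.507  0.1148 0.0549]
```

Pointer at -5.0° against off at about -7.4°. The commanded turn went well past the mark and the knob sprang back, so the shaft must have been at its stop. The skirt and top heights match home (66.1 and 94.6 mm). Last check: is everything else undisturbed, then hand in.

Run:
```python
from h import *
s=r.read_state(); p=s['ee_pos']; r.move_linear([p[0]-.06,p[1]+.0,.25],vel=.2)
r.pause(.2)
ims=[]
for n in('scene','side'):
    q,d=grab_frame(n); ims.append(cv2.resize(q[:,:,::-1],None,fx=.78,fy=.78))
cv2.imwrite('pics/end.png',np.hstack(ims)); show()
```

```text
t45.56 pos [471.8  52.9 249.1] k-100.0 F [ 0.2 -0.1  0.2] M [-0.09  0.08  0.03] w87.0
```

View pics/end.png

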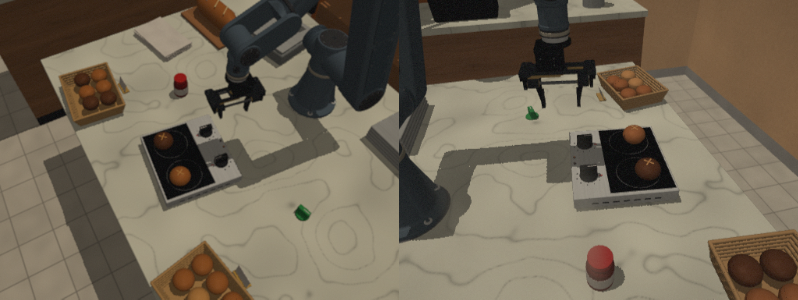

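Both knobs are fitted at (221,160) and (205,131) in the scene half. The rolls, jar and green look-alike are where they were, and the arm is clear of everything.

```bash
python3 -c "
from h import *
workorder.close_job(); show()"
```

```text
the job is handed in; nothing more can be done
the job is handed in; nothing more can be done
```

The knob is on the shaft, pressed home and turned to off, and the job was handed in at about 46 s of the 72 s. I set it on the shaft about 25° off the flat and turned it clockwise under light pressure until the flats met. I then pressed it to the snap and the hard stop, turned it anticlockwise to off and let go.

- **Height:** it sits fully home. The skirt top is at 66.1 mm (66 expected) and the knob top at 94.6 mm (95 expected).
- **Forces:** the highest force I read was about 12 N, at the final press.
- **Other items:** by eye in the last pictures, the other knob, the rolls, the jar and the green look-alike are where they were.

**Checks that were less clear:**
- **Off stop:** the torque reading never showed a clear rise at the stop. I commanded the knob about 10° past the mark, and on release it sprang back. I take it that the shaft is against its stop, but I did not feel the stop directly.
- **Pointer:** it rests about 2.5° anticlockwise of the measured off direction, which is within the bore's play.
- **Upward pull:** for about 2 s while turning near off, I pulled up on the knob with up to about 7 N. The heights above were measured after that.

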